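# Reset the tripped lamp cut-out on the stop-motion set

## Robot

A 6-joint arm with a two-finger parallel gripper is mounted at the origin on the work surface. World frame = base frame: x ahead of the robot, y to its left, z up, the work surface at z = 0. Lengths are in m, angles in rad, forces in N, time in s.
With the tool pointing down it reaches from about 0.35 to 0.975 m from the base axis. Payload 4.9 kg.
Tool frame: the origin (TCP) lies on the mounting face of the last link; the fingertips stand 173 mm ahead of it and the grasp point (between the pads) lies 155 mm ahead of it (tcp_to_grasp is the distance from the TCP to the grasp point, in m); z points along the fingers, y is the line along which they close (so a half turn about z gives the same grasp; the last joint's range is limited). The gripper opens to 85 mm and grips with 20 to 120 N. Pads are 22 mm wide; open, the fingers measure 114 mm over their backs; the gripper's body (76 mm by 85 mm) begins 54 mm behind the grasp point. The pads swing forward as they close: fully open they stand 13 mm farther back than shut.
Start: joints at [1.143, 0.053, 1.613, -0, 1.476, -0.119], TCP at [0.19, 0.595, 0.405] pointing down, gripper open.
Joint ranges: [-3.01, 3.01], [-1.01, 2.22], [0.06, 2.58], [-1.02, 4.17], [0.09, 2.62], [-3.14, 3.14]. Speed limits (rad/s): [2.57, 2.57, 3.14, 3.14, 3.14, 3.14].

## Interface

Orientations are given as a rotation vector (axis times angle).
In Python, from station import get_obs, get_image, calibration, finish_job, tcp_to_grasp gives the robot as it stands. The module is installed in compiled form; this text tells all that it offers.
- The arm moves only by the tool arm_command, never from a script. Its argument "plan" is a list that holds one entry, the list of rows, each a list of 6 numbers: the shift along the tool's x, y, z in cm, then the turn, a rotation vector about the tool's x, y, z in rad. A call has 1 to 12 rows; each row is the pose to reach, as a shift and turn from the pose commanded when the call began, along the tool's axes at that moment; what a row does not reach only later rows make up. A row lasts 1/12 s, in which the tool goes at most 41.7 mm and 7.16 degrees, less where a joint would pass 70% of its speed; a pose out of reach is approached as far as the arm can. A call with a gripper value outside its range is refused whole. "gripper" is the closure, from -1 (fully open) to 1 (shut), set as the call begins (left out, the last holds). The fingers move at their own pace and stop on an object; "force" is the grip in N (left out, the last holds). Time passes only in rows, so rows that repeat a pose let the fingers close. It gives the time, the measured TCP pose, the force, the opening and the grip force at its end, in the units of the state.
- get_obs(): the state, without advancing time (a new reading comes with each control period).
- get_image(name): name is "scene" or "top" or "wrist"; returns (picture, depth): 480x640x3 uint8, blue, green, red; 480x640 float32, m along the optical axis (not along the pixel's ray), 0 where there is no reading.
- calibration(name): a dict with "fx", "fy", "cx", "cy" (pixels), "pose" (4x4, takes a point from camera to world coordinates). Camera axes: x right, y up, looking along -z (the intrinsics and any distortion apply to the point x, -y, -z); pixel columns grow to the right and rows downward; lengths in m; the calibration is good to about 2 mm. A picture is of the moment at which its call begins: read the wrist's pose just before it. calibration takes no time and is no camera call; for the wrist camera it gives the pose at the moment of the call.
- finish_job(): hands the job in; it is judged then, once.
The state is a dict: "t": time; "q": joint angles; "dq": joint speeds; "effort": joint torques, N m; "tool_pos": TCP position; "tool_rot": TCP orientation; "contact_force": force on the tool from outside, world axes, zero at the start; "wrist_torque": the same for the moment, N m; "opening": finger opening in m; "grip_force": force on a finger pad.
Only numpy, scipy, OpenCV 4.12 (cv2) and the standard library are available. Lean on these libraries where they do the work, as an engineer would, in place of code of your own. Each camera call takes 0.05 s, during which the arm holds its last target. There are 200 camera calls.

## Task

One of the three lamp cut-outs on the plywood board has tripped: its red lever stands about upright and its flag is yellow. Reset it as such a switch must be reset: push its lever towards OFF, past the firm resistance, fully home against its stop so that the trip resets, then throw it all the way over to ON and let go. Work by feel and do not force the lever against its stops, leave the other two levers on, and do not disturb the jar, the wooden tool and the metal block lying around the board.

Things in the scene. Friction and masses are not known exactly. Their poses are not given: they have to be found in the camera images.
- board: plywood board lying fixed on the table, 240 x 340 x 18 mm (its x, y, z); origin at the centre of its underside. Its +x is the ON direction of the levers, -x the OFF direction; the three cut-outs stand in a row along its y, 105 mm apart. It does not move when pushed.
- cutout_a: the TRIPPED cut-out: grey box 156 x 80 x 80 mm (x, y, z) fixed on the board, same yaw; origin at the centre of its underside. The red lever pivots about the box's y axis 65 mm above the origin and stands out of a slot amid the top (80 mm up). An 8 x 7 mm flag window in a flat black plate on the top, 52 mm to +x and 12 mm to +y of centre, shows yellow while tripped, green once reset.
- lever_a (a joint): angle of the tripped lever, rad: 0 upright, + leaning to the box's +x (ON), - to -x (OFF); starts within 0.06 of 0, stays where left. Rigid ON stop at 0.65; until reset, a block inside stops it between 0.05 and 0.48. It resets only when pushed right up to the rigid OFF stop, which lies anywhere from -0.25 to -0.76, differs every time, cannot be seen, and is found by feel.
- lever_a_tip (a point): middle of the red lever's top end, 95 mm from the pivot; red paddle 12 mm thick (along the swing), 26 mm wide, from 25 to 95 mm from the pivot. Level push 60 mm above the pivot: 2 N or so moves it freely; towards OFF a resistance of about 5 to 11 N must be pushed through for some 0.2 rad to the OFF stop, where the force climbs steeply past 15 N. Above 25 N it breaks.
- cutout_b: a healthy cut-out of the same shape and size, flag green, lever leaning to ON; origin at the centre of its underside
- lever_b (a joint): lever angle of cutout_b, same meaning; it starts ON at 0.65 and must be left there. It yields to a light push (about 2 N).
- cutout_c: another healthy cut-out, like cutout_b; origin at the centre of its underside
- lever_c (a joint): lever angle of cutout_c, same meaning; it starts ON at 0.65 and must be left there.
- glue_jar: loose upright white jar, 52 mm across, 85 mm tall, beside the board; origin at the centre of its underside; leave alone
- sculpt_tool: loose flat wooden modelling tool lying on the table, 175 x 20 x 12 mm, along its x; origin under the handle's middle; leave alone
- joint_block: loose aluminium armature joint, block 60 x 30 x 20 mm with a steel rod and ball to +x (115 mm long overall), lying beyond the board; origin at the centre of the block's underside; leave alone

How it is judged:
By the outcome, as a careful person would: the job done as asked, in the order asked, and still so for the second after the job is handed in, with the robot touching nothing.
It also fails if it takes over 56 s, if anything falls off the work surface, if the arm or the gripper's body presses on something with over 40 N, if the wrist force passes 120 N, or if a joint passes its speed limit or range.

## Working session

There is one attempt and no reset: what is moved stays moved. The work goes in short steps, Python scripts to look and compute and a tool call to move; the robot and the scene stay as the last step left them, time stands still between calls to the robot, and variables do not carry over. Pictures are saved under pics/ and viewed, at most 10 in all, crops included, and the job is handed in when it is done.

Besides the shell and the picture viewer there is one more tool, called after "Call:" as name(argument=value, ...), one argument or row to a line, values as JSON. arm_command: Moves the arm, as the interface text tells. Its arguments: {"type":"object","properties":{"plan":{"type":"array"},"gripper":{"type":"number"},"force":{"type":"number"}},"required":["plan"]}

```bash
mkdir -p pics; python3 - <<'E'
from station import *
import cv2,numpy as np
o=get_obs();print(o['t'],o['tool_pos'],o['tool_rot'],o['contact_force'],tcp_to_grasp if not callable(tcp_to_grasp) else tcp_to_grasp())
for n in ['scene','top']:
    im,d=get_image(n);c=calibration(n);cv2.imwrite(f'pics/{n}.png',im);np.savez(f'{n}.npz',im=im,d=d,**{k:c[k] for k in c})
    print(n,{k:np.round(c[k],3).tolist() for k in c})
E
```

```text
0.0 [0.18982416 0.59519095 0.40342815] [-0.48302271 -3.10366991  0.00318646] [0.03294256 0.22748283 0.12330342] 0.1547
scene {'fx': 518.758, 'fy': 518.758, 'cx': 314.593, 'cy': 239.173, 'pose': [[0.882, -0.289, 0.373, 0.96], [0.472, 0.553, -0.687, -0.561], [-0.008, 0.781, 0.624, 0.655], [0.0, 0.0, 0.0, 1.0]]}
top {'fx': 555.786, 'fy': 555.786, 'cx': 324.032, 'cy': 247.009, 'pose': [[0.001, 0.993, -0.114, 0.509], [-1.0, -0.0, -0.014, 0.023], [-0.014, 0.114, 0.993, 1.179], [0.0, 0.0, 0.0, 1.0]]}
```

View pics/top.png

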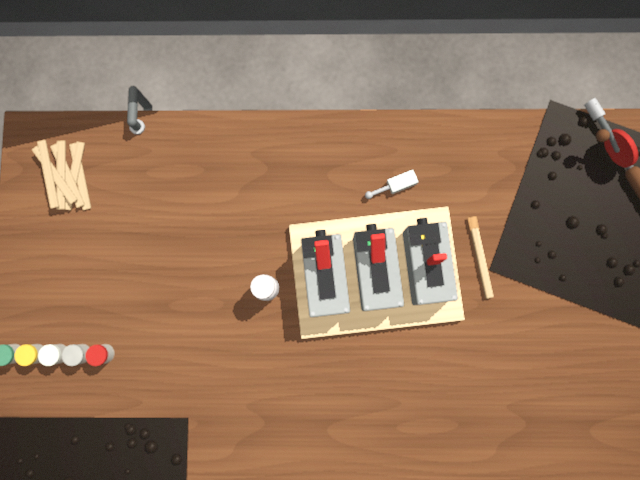

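View pics/scene.png

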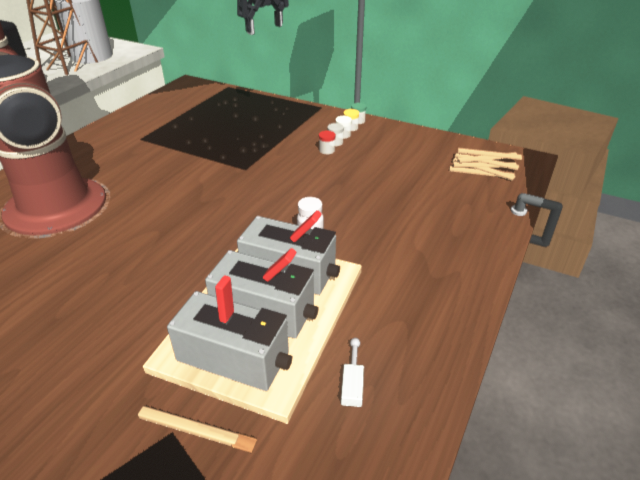

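The top view shows the tripped cut-out as the rightmost box: upright lever at about (436,260), yellow flag at (423,237). Image up is world +x, which is ON. The other two levers, at (323,250) and (378,245), lean to ON.

```bash
cat > h.py <<'E'
import numpy as np,cv2
def cloud(z):
    v,u=np.mgrid[0:480,0:640];d=z['d']
    P=np.stack([(u-z['cx'])/z['fx']*d,-(v-z['cy'])/z['fy']*d,-d],-1)
    W=P@z['pose'][:3,:3].T+z['pose'][:3,3]; W[d==0]=np.nan; return W
E
python3 - <<'E'
from h import *
for n in ['top','scene']:
    z=np.load(n+'.npz');W=cloud(z);im=z['im'].astype(int)
    roi=(W[...,0]>.3)&(W[...,0]<.75)&(W[...,1]>-.3)&(W[...,1]<.2)
    m=((abs(W[...,2]-.098)<.006)&roi).astype(np.uint8)
    k,l,s,c=cv2.connectedComponentsWithStats(m)
    for i in range(1,k):
        if s[i,4]<300: continue
        P=W[l==i];r=cv2.minAreaRect(P[:,:2].astype(np.float32)*1000);print(n,'box',r,P[:,2].mean(),s[i,4])
    m=((abs(W[...,2]-.018)<.005)&roi)
    r=cv2.minAreaRect(W[m][:,:2].astype(np.float32)*1000);print('board',r)
    red=(im[...,2]>130)&(im[...,1]<70)&(im[...,0]<70)&roi
    k,l,s,c=cv2.connectedComponentsWithStats(red.astype(np.uint8))
    for i in range(1,k):
        if s[i,4]<30: continue
        P=W[l==i];t=P[P[:,2]>P[:,2].max()-.006];print('red',c[i],s[i,4],'top',t.mean(0),'mean',P.mean(0))
    yel=(im[...,2]>180)&(im[...,1]>160)&(im[...,0]<90)&roi&(W[...,2]>.08)
    print('yel',W[yel].mean(0),yel.sum())
    for nm,lo,hi in(('jar',.04,.095),('low',.006,.03)):pass
E
```

```text
top box ((602.4596557617188, -172.54319763183594), (156.01156616210938, 80.94990539550781), 6.698214530944824) 0.0992641555407912 2757
top box ((589.9779663085938, -68.29647064208984), (155.3653564453125, 80.30462646484375), 6.710867404937744) 0.09915304920838947 2590
top box ((578.16015625, 36.05482482910156), (155.72496032714844, 79.97470092773438), 6.698756694793701) 0.09915262769553065 2599
board ((610.7850341796875, -70.87564086914062), (280.2982482910156, 451.8447265625), 6.607279300689697)
red [377.46666667 249.83174603] 315 top [ 0.64020684 -0.06195317  0.15945858] mean [ 0.62353832 -0.06268712  0.13631887]
red [322.52063492 256.68253968] 315 top [0.62817266 0.04141876 0.16067595] mean [0.61074167 0.04085948 0.13487035]
red [434.86206897 260.86206897] 58 top [ 0.60164637 -0.16759349  0.17689415] mean [ 0.60084241 -0.16599413  0.15809312]
yel [ 0.65399598 -0.15689133  0.09894984] 2
scene box ((581.4478759765625, 33.64122009277344), (155.48980712890625, 82.54035186767578), 6.555976867675781) 0.09901126882118248 2510
scene box ((593.7407836914062, -70.05525207519531), (156.27194213867188, 82.310791015625), 6.413445472717285) 0.09909911566534257 3196
scene box ((605.2518920898438, -174.62918090820312), (155.71910095214844, 81.89259338378906), 6.4034223556518555) 0.09919195294135531 4290
board ((614.2559204101562, -96.44703674316406), (276.771484375, 401.40533447265625), 6.216424942016602)
red [299.796875 229.84375 ] 64 top [0.63128889 0.0315271  0.15815299] mean [0.61140676 0.02960878 0.12695006]
red [274.77777778 264.34920635] 63 top [ 0.64339685 -0.07128894  0.15882288] mean [ 0.62498918 -0.07121937  0.13468016]
red [227.69581749 300.11406844] 263 top [ 0.61417435 -0.17386695  0.17245295] mean [ 0.61295308 -0.17379599  0.14422977]
yel [ 0.655333   -0.15195419  0.09973047] 2
```

Call:
arm_command(
  plan=[
    [[-1,-0.9,0,0,0,0],[-3,-2.7,0,0,0,-0.02],[-5.5,-4.9,0,0,0,-0.04],[-8.2,-7.3,0,0,0,-0.07],[-11,-9.7,0,0,0,-0.1],[-14,-12.4,0,0,0,-0.13],[-17,-15.1,0,0,0,-0.15],[-20,-17.7,0,0,0,-0.17],[-23,-20.4,0,0,0,-0.19],[-26,-23,0,0,0,-0.21],[-28.5,-25.3,0,0,0,-0.22],[-30,-26.6,0,0,0,-0.22]],
  ],
  gripper=1,
  force=60,
)

```text
t: 1.1
tool_pos: [0.3957, 0.2475, 0.4044]
tool_rot: [0.144, 3.138, -0.002]
contact_force: [0.3, 0.8, -0.2]
opening: 0.0001
grip_force: 0.0
```

Call:
arm_command(
  plan=[
    [[-1,-1.4,0,0,0,-0.01],[-3,-4.2,0,0,0,-0.03],[-5.2,-7.2,0,0,0,-0.05],[-7.5,-10.4,0,0,0,-0.07],[-10,-13.9,0,0,0,-0.09],[-12.5,-17.4,0,0,0,-0.11],[-15,-20.8,0,0,0,-0.13],[-17.5,-24.3,0,0,0,-0.15],[-20,-27.7,0,0,0,-0.17],[-22.5,-31.2,0,0,0,-0.19],[-25,-34.7,0,0,0,-0.2],[-27,-37.5,0,0,0,-0.206]],
  ],
)

```text
t: 2.1
tool_pos: [0.6303, -0.1487, 0.4043]
tool_rot: [0.184, -3.135, -0.0]
contact_force: [0.2, 0.2, 0.4]
opening: -0.0004
grip_force: 0.0
```

Call:
arm_command(
  plan=[
    [[-0.7,-1.1,0,0,0,0],[-1.6,-2,0,0,0,0],[-1.6,-2,0,0,0,0],[-1.6,-2,0,0,0,0],[-1.6,-2,0,0,0,0]],
  ],
)

```text
t: 2.52
tool_pos: [0.6479, -0.1639, 0.4044]
tool_rot: [0.184, -3.135, -0.001]
contact_force: [-0.7, 0.1, 0.5]
opening: 0.0001
grip_force: 0.0
```

```bash
python3 - <<'E'
from station import *
from h import *
from scipy.spatial.transform import Rotation as R
o=get_obs();print(o['t'],o['tool_pos'],o['tool_rot'],o['contact_force']);M=R.from_rotvec(o['tool_rot']).as_matrix();print(M.round(3))
im,d=get_image('wrist');c=calibration('wrist');cv2.imwrite('pics/w1.png',im);np.savez('w1.npz',im=im,d=d,**c)
z=np.load('w1.npz');W=cloud(z);im=im.astype(int)
red=(im[...,2]>130)&(im[...,1]<70)&(im[...,0]<70)
k,l,s,c=cv2.connectedComponentsWithStats(red.astype(np.uint8))
for i in range(1,k):
    if s[i,4]<100: continue
    P=W[l==i];t=P[P[:,2]>np.nanmax(P[:,2])-.006];print('red',c[i],s[i,4],'top',t.mean(0))
E
```

```text
2.5167 [ 0.64791397 -0.1638751   0.40440545] [ 1.84237125e-01 -3.13526136e+00 -6.92952184e-04] [-0.67694813  0.08165972  0.51827922]
[[-0.993 -0.117 -0.001]
 [-0.117  0.993  0.   ]
 [ 0.001  0.    -1.   ]]
red [317.33850129 185.27390181] 387 top [ 0.60319213 -0.16928928  0.177158  ]
red [477.95853398 230.41653291] 3738 top [ 0.64017425 -0.06356106  0.15916522]
red [623.79749373 217.01704261] 1995 top [0.62739782 0.02939525 0.14712837]
```

View pics/w1.png

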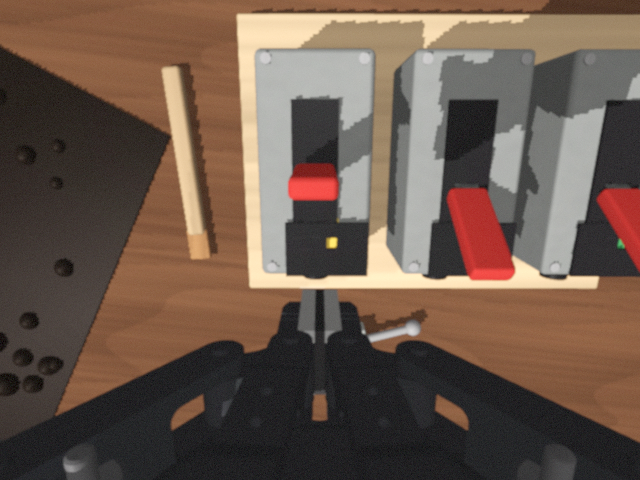

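The wrist view shows lever A at (316,184) in line with the shut fingers at (320,320). The flag at (332,243) is yellow. I'll descend on the ON side of the lever.

Call:
arm_command(
  plan=[
    [[0,-0.2,0.7,0,0,0],[0,-0.2,2,0,0,0],[0,-0.2,3.5,0,0,0],[0,-0.2,5,0,0,0],[0,-0.2,6.5,0,0,0],[0,-0.2,7.9,0,0,0],[0,-0.2,8.8,0,0,0],[0,-0.2,9.2,0,0,0],[0,-0.2,9.2,0,0,0],[0,-0.2,9.2,0,0,0],[0,-0.2,9.2,0,0,0]],
  ],
)

```text
t: 3.48
tool_pos: [0.6492, -0.1663, 0.314]
tool_rot: [-0.184, 3.134, -0.001]
contact_force: [-0.2, -0.0, -0.1]
opening: 0.0003
grip_force: 0.0
```

Call:
arm_command(
  plan=[
    [[0.5,0,0,0,0,0],[1,0,0,0,0,0],[1.5,0,0,0,0,0],[2,0,0,0,0,0],[2,0,0,0,0,0],[2,0,0,0,0,0]],
  ],
)

```text
t: 3.98
tool_pos: [0.6285, -0.1686, 0.3128]
tool_rot: [-0.183, 3.136, -0.0]
contact_force: [0.1, -0.4, -0.6]
opening: 0.0
grip_force: 0.0
```

Call:
arm_command(
  plan=[
    [[0.2,0,0,0,0,0],[0.5,0,0,0,0,0],[0.8,0,0,0,0,0],[1,0,0,0,0,0],[1,0,0,0,0,0],[1,0,0,0,0,0]],
  ],
)

```text
t: 4.48
tool_pos: [0.6188, -0.1697, 0.3127]
tool_rot: [0.184, -3.136, 0.0]
contact_force: [0.6, -0.4, 0.5]
opening: -0.0002
grip_force: 0.0
```

Call:
arm_command(
  plan=[
    [[0.2,0,0,0,0,0],[0.4,0,0,0,0,0],[0.5,0,0,0,0,0],[0.5,0,0,0,0,0],[0.5,0,0,0,0,0]],
  ],
)

```text
t: 4.9
tool_pos: [0.614, -0.1703, 0.3128]
tool_rot: [0.184, -3.136, 0.0]
contact_force: [0.9, -0.3, 0.7]
opening: -0.0001
grip_force: 0.4
```

Call:
arm_command(
  plan=[
    [[0.2,0,0,0,0,0],[0.4,0,0,0,0,0],[0.4,0,0,0,0,0],[0.4,0,0,0,0,0]],
  ],
)

```text
t: 5.23
tool_pos: [0.6099, -0.1707, 0.3127]
tool_rot: [0.184, -3.136, 0.0]
contact_force: [1.1, -0.2, 1.3]
opening: -0.0001
grip_force: 0.7
```

Call:
arm_command(
  plan=[
    [[0.2,0,0,0,0,0],[0.3,0,0,0,0,0],[0.3,0,0,0,0,0],[0.3,0,0,0,0,0]],
  ],
)

```text
t: 5.57
tool_pos: [0.6078, -0.1709, 0.3128]
tool_rot: [-0.184, 3.132, -0.0]
contact_force: [7.4, -0.5, -1.8]
opening: -0.0001
grip_force: 3.3
```

Call:
arm_command(
  plan=[
    [[0.1,0,0,0,0,0],[0.2,0,0,0,0,0],[0.3,0,0,0,0,0],[0.3,0,0,0,0,0],[0.3,0,0,0,0,0]],
  ],
)

```text
t: 5.98
tool_pos: [0.6049, -0.1712, 0.3126]
tool_rot: [-0.184, 3.132, -0.0]
contact_force: [7.8, 0.4, -3.4]
opening: 0.0001
grip_force: 3.5
```

Call:
arm_command(
  plan=[
    [[0.1,0,0,0,0,0],[0.2,0,0,0,0,0],[0.2,0,0,0,0,0],[0.2,0,0,0,0,0]],
  ],
)

```text
t: 6.32
tool_pos: [0.6029, -0.1714, 0.3127]
tool_rot: [-0.184, 3.131, -0.0]
contact_force: [8.2, 0.6, -3.7]
opening: 0.0001
grip_force: 3.5
```

Call:
arm_command(
  plan=[
    [[0.1,0,0,0,0,0],[0.2,0,0,0,0,0],[0.2,0,0,0,0,0],[0.2,0,0,0,0,0]],
  ],
)

```text
t: 6.65
tool_pos: [0.601, -0.1716, 0.3128]
tool_rot: [-0.184, 3.131, -0.0]
contact_force: [8.4, 0.9, -3.2]
opening: 0.0002
grip_force: 3.6
```

Call:
arm_command(
  plan=[
    [[0.05,0,0,0,0,0],[0.1,0,0,0,0,0],[0.1,0,0,0,0,0],[0.1,0,0,0,0,0]],
  ],
)

```text
t: 6.98
tool_pos: [0.6001, -0.1717, 0.3128]
tool_rot: [-0.184, 3.131, -0.0]
contact_force: [7.9, 1.0, -2.6]
opening: 0.0003
grip_force: 3.7
```

Call:
arm_command(
  plan=[
    [[0.05,0,0,0,0,0],[0.1,0,0,0,0,0],[0.1,0,0,0,0,0],[0.1,0,0,0,0,0]],
  ],
)

```text
t: 7.32
tool_pos: [0.5991, -0.1719, 0.3129]
tool_rot: [-0.184, 3.131, -0.0]
contact_force: [8.8, 1.1, -3.2]
opening: 0.0002
grip_force: 3.7
```

Call:
arm_command(
  plan=[
    [[0.05,0,0,0,0,0],[0.1,0,0,0,0,0],[0.1,0,0,0,0,0],[0.1,0,0,0,0,0]],
  ],
)

```text
t: 7.65
tool_pos: [0.5981, -0.172, 0.313]
tool_rot: [-0.184, 3.13, -0.0]
contact_force: [9.0, 0.7, -2.9]
opening: -0.0003
grip_force: 3.7
```

Call:
arm_command(
  plan=[
    [[0.05,0,0,0,0,0],[0.1,0,0,0,0,0],[0.1,0,0,0,0,0],[0.1,0,0,0,0,0]],
  ],
)

```text
t: 7.98
tool_pos: [0.5971, -0.1721, 0.313]
tool_rot: [-0.184, 3.131, -0.0]
contact_force: [8.3, 0.1, -2.8]
opening: 0.0001
grip_force: 3.6
```

Call:
arm_command(
  plan=[
    [[0.05,0,0,0,0,0],[0.1,0,0,0,0,0],[0.1,0,0,0,0,0],[0.1,0,0,0,0,0]],
  ],
)

```text
t: 8.32
tool_pos: [0.5964, -0.1721, 0.3132]
tool_rot: [-0.184, 3.129, -0.0]
contact_force: [10.0, 0.8, -2.8]
opening: 0.0
grip_force: 4.3
```

Call:
arm_command(
  plan=[
    [[0.03,0,0,0,0,0],[0.05,0,0,0,0,0],[0.05,0,0,0,0,0],[0.05,0,0,0,0,0]],
  ],
)

```text
t: 8.65
tool_pos: [0.5961, -0.1722, 0.3131]
tool_rot: [-0.184, 3.128, -0.0]
contact_force: [11.2, 0.6, -3.3]
opening: -0.0
grip_force: 4.7
```

Call:
arm_command(
  plan=[
    [[0.03,0,0,0,0,0],[0.05,0,0,0,0,0],[0.05,0,0,0,0,0],[0.05,0,0,0,0,0]],
  ],
)

```text
t: 8.98
tool_pos: [0.5957, -0.1722, 0.3133]
tool_rot: [-0.184, 3.127, -0.0]
contact_force: [12.6, 1.2, -4.5]
opening: -0.0003
grip_force: 5.1
```

Call:
arm_command(
  plan=[
    [[0.05,0,0,0,0,0],[0.1,0,0,0,0,0],[0.1,0,0,0,0,0],[0.1,0,0,0,0,0]],
  ],
)

```text
t: 9.32
tool_pos: [0.5951, -0.1723, 0.3137]
tool_rot: [-0.183, 3.126, -0.001]
contact_force: [13.9, 1.8, -4.4]
opening: -0.0
grip_force: 5.8
```

Call:
arm_command(
  plan=[
    [[0.03,0,0,0,0,0],[0.05,0,0,0,0,0],[0.05,0,0,0,0,0],[0.05,0,0,0,0,0]],
  ],
)

```text
t: 9.65
tool_pos: [0.5948, -0.1723, 0.3136]
tool_rot: [-0.184, 3.125, -0.001]
contact_force: [13.8, 2.3, -3.6]
opening: -0.0
grip_force: 6.3
```

```bash
python3 - <<'E'
from station import *
import cv2,numpy as np
o=get_obs();print(o['contact_force'])
im,d=get_image('wrist');cv2.imwrite('pics/w2.png',im)
im,d=get_image('scene');cv2.imwrite('pics/s2.png',cv2.resize(im[250:400,140:340],None,fx=4,fy=4))
E
```

```text
[13.84336646  2.32210758 -3.61047755]
```

View pics/s2.png

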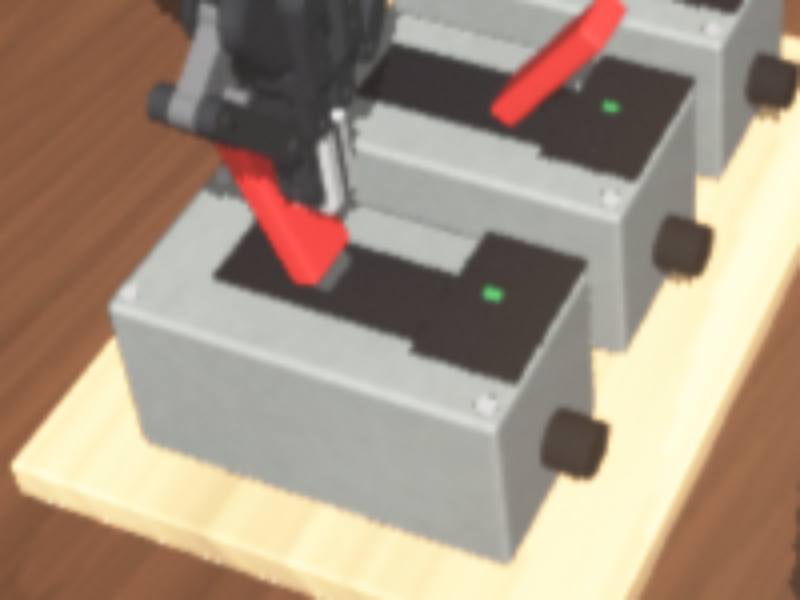

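The flag at crop (493,293) is now green, so the trip is reset. Next I back off, lift, cross over and push to ON.

Call:
arm_command(
  plan=[
    [[-0.5,0,0,0,0,0],[-1.2,0,0,0,0,0],[-2,0,0,0,0,0],[-2.5,0,-0.7,0,0,0],[-2.5,0,-2.2,0,0,0],[-2.5,0,-4,0,0,0],[-2.5,0,-5.8,0,0,0],[-2.5,0,-7,0,0,0],[-2.5,0,-7.5,0,0,0],[-2.5,0,-7.5,0,0,0],[-2.5,0,-7.5,0,0,0]],
  ],
)

```text
t: 10.67
tool_pos: [0.6173, -0.1698, 0.3877]
tool_rot: [0.184, -3.136, 0.0]
contact_force: [-1.1, 0.1, -0.6]
opening: -0.0
grip_force: 0.0
```

Call:
arm_command(
  plan=[
    [[0.7,0,0,0,0,0],[2,0,0,0,0,0],[3.7,0,0,0,0,0],[5.4,0,0,0,0,0],[7.1,0,0,0,0,0],[8.7,0,0,0,0,0],[9.8,0,0,0,0,0],[10.5,0,0,0,0,0],[10.5,0,0,0,0,0],[10.5,0,0,0,0,0],[10.5,0,0,0,0,0]],
  ],
)

```text
t: 11.58
tool_pos: [0.5135, -0.1821, 0.3876]
tool_rot: [-0.184, 3.136, 0.0]
contact_force: [0.1, -0.4, -0.3]
opening: 0.0003
grip_force: 0.0
```

```bash
python3 - <<'E'
from station import *
from h import *
print(get_obs()['tool_pos'])
for n in('top','scene'):
    im,d=get_image(n);c=calibration(n);z=dict(im=im,d=d,**c);W=cloud(z);q=im.astype(int)
    red=(q[...,2]>130)&(q[...,1]<70)&(q[...,0]<70)&(W[...,0]>.45)&(W[...,0]<.75)&(abs(W[...,1]+.172)<.04)
    P=W[red];print(n,len(P));t=P[P[:,2]>P[:,2].max()-.008] if len(P) else P;print(t.mean(0), P.min(0),P.max(0))
E
```

```text
[ 0.51354694 -0.18211337  0.38764341]
top 43
[ 0.57279181 -0.16411151  0.16920293] [ 0.56682102 -0.17626274  0.09971672] [ 0.59805851 -0.16022484  0.1725796 ]
scene 12
[ 0.58568863 -0.18871987  0.13050757] [ 0.58353944 -0.18948596  0.10908791] [ 0.59952852 -0.16599274  0.13421601]
```

Call:
arm_command(
  plan=[
    [[0,0,0.7,0,0,0],[0,0,2.2,0,0,0],[0,0,3.9,0,0,0],[0,0,5.6,0,0,0],[0,0,6.9,0,0,0],[0,0,7.4,0,0,0],[0,0,7.4,0,0,0],[0,0,7.4,0,0,0]],
  ],
)

```text
t: 12.35
tool_pos: [0.5134, -0.1822, 0.3138]
tool_rot: [-0.184, 3.136, -0.0]
contact_force: [0.0, 0.8, 1.2]
opening: 0.0003
grip_force: 0.0
```

Call:
arm_command(
  plan=[
    [[-0.6,0,0,0,0,0],[-1.5,0,0,0,0,0],[-2.3,0,0,0,0,0],[-3,0,0,0,0,0],[-3.5,0,0,0,0,0],[-4,0,0,0,0,0],[-4.5,0,0,0,0,0],[-5,0,0,0,0,0],[-5.5,0,0,0,0,0],[-5.5,0,0,0,0,0]],
  ],
)

```text
t: 13.18
tool_pos: [0.5686, -0.1756, 0.3138]
tool_rot: [-0.184, 3.135, -0.0]
contact_force: [-0.2, 0.6, -0.3]
opening: 0.0
grip_force: 0.0
```

Call:
arm_command(
  plan=[
    [[-0.4,0,0,0,0,0],[-0.8,0,0,0,0,0],[-1.2,0,0,0,0,0],[-1.6,0,0,0,0,0],[-2,0,0,0,0,0],[-2.4,0,0,0,0,0],[-2.8,0,0,0,0,0],[-2.8,0,0,0,0,0]],
  ],
)

```text
t: 13.85
tool_pos: [0.5964, -0.1723, 0.3137]
tool_rot: [-0.184, 3.135, -0.0]
contact_force: [1.1, -0.5, -0.4]
opening: 0.0001
grip_force: 0.0
```

Call:
arm_command(
  plan=[
    [[-0.3,0,0,0,0,0],[-0.6,0,0,0,0,0],[-0.9,0,0,0,0,0],[-1.2,0,0,0,0,0],[-1.5,0,0,0,0,0],[-1.8,0,0,0,0,0],[-1.8,0,0,0,0,0]],
  ],
)

```text
t: 14.43
tool_pos: [0.6142, -0.1702, 0.314]
tool_rot: [-0.184, 3.135, -0.0]
contact_force: [-0.3, 0.2, 0.3]
opening: -0.0
grip_force: 0.0
```

Call:
arm_command(
  plan=[
    [[-0.2,0,0,0,0,0],[-0.4,0,0,0,0,0],[-0.6,0,0,0,0,0],[-0.6,0,0,0,0,0]],
  ],
)

```text
t: 14.77
tool_pos: [0.6199, -0.1696, 0.3139]
tool_rot: [-0.184, 3.135, -0.0]
contact_force: [-0.2, -0.3, -0.3]
opening: -0.0
grip_force: 0.1
```

Call:
arm_command(
  plan=[
    [[-0.1,0,0,0,0,0],[-0.2,0,0,0,0,0],[-0.3,0,0,0,0,0],[-0.3,0,0,0,0,0]],
  ],
)

```text
t: 15.1
tool_pos: [0.6226, -0.1693, 0.3137]
tool_rot: [-0.184, 3.136, 0.0]
contact_force: [-1.5, 0.2, 0.9]
opening: 0.0004
grip_force: 0.3
```

Call:
arm_command(
  plan=[
    [[-0.1,0,0,0,0,0],[-0.2,0,0,0,0,0],[-0.2,0,0,0,0,0],[-0.2,0,0,0,0,0]],
  ],
)

```text
t: 15.43
tool_pos: [0.6246, -0.169, 0.3138]
tool_rot: [-0.184, 3.136, -0.0]
contact_force: [-0.3, 0.0, -0.4]
opening: 0.0
grip_force: 0.2
```

```bash
python3 - <<'E'
from station import *
import cv2
im,d=get_image('scene');cv2.imwrite('pics/s3.png',cv2.resize(im[200:400,140:360],None,fx=3,fy=3))
E
```

```text
(no output)
```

View pics/s3.png

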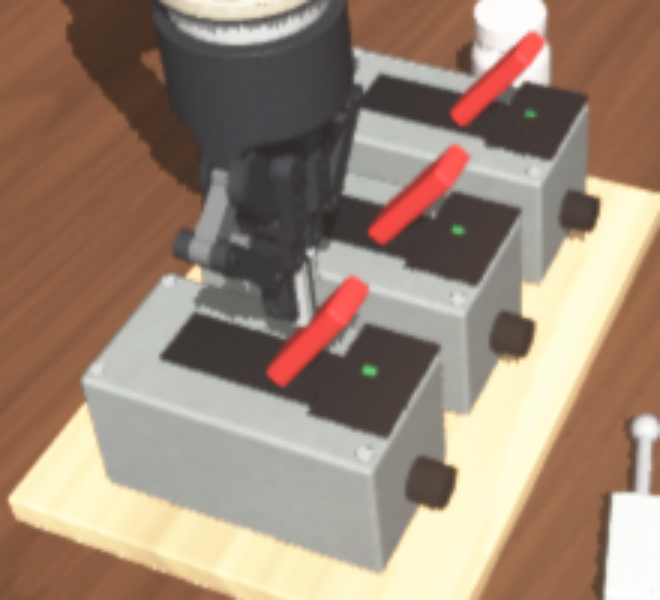

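The lever, tip at crop (350,290), leans nearly parallel to its neighbours and the flag is green. I'll continue by feel to the ON stop.

Call:
arm_command(
  plan=[
    [[-0.1,0,0,0,0,0],[-0.2,0,0,0,0,0],[-0.2,0,0,0,0,0],[-0.2,0,0,0,0,0]],
  ],
)

```text
t: 15.82
tool_pos: [0.6265, -0.1688, 0.3137]
tool_rot: [-0.184, 3.136, 0.0]
contact_force: [-1.4, 0.4, 0.8]
opening: 0.0001
grip_force: 0.2
```

Call:
arm_command(
  plan=[
    [[-0.1,0,0,0,0,0],[-0.2,0,0,0,0,0],[-0.2,0,0,0,0,0],[-0.2,0,0,0,0,0]],
  ],
)

```text
t: 16.15
tool_pos: [0.6286, -0.1685, 0.3138]
tool_rot: [-0.184, 3.136, 0.0]
contact_force: [-0.4, -0.6, 0.9]
opening: -0.0001
grip_force: 0.2
```

Call:
arm_command(
  plan=[
    [[-0.1,0,0,0,0,0],[-0.2,0,0,0,0,0],[-0.2,0,0,0,0,0],[-0.2,0,0,0,0,0]],
  ],
)

```text
t: 16.48
tool_pos: [0.6301, -0.1684, 0.3136]
tool_rot: [0.184, -3.134, -0.0]
contact_force: [-4.6, -0.3, 2.1]
opening: -0.0001
grip_force: 2.7
```

Call:
arm_command(
  plan=[
    [[-0.05,0,0,0,0,0],[-0.1,0,0,0,0,0],[-0.1,0,0,0,0,0],[-0.1,0,0,0,0,0]],
  ],
)

```text
t: 16.82
tool_pos: [0.6306, -0.1684, 0.3136]
tool_rot: [0.184, -3.132, -0.0]
contact_force: [-8.7, -0.2, 3.4]
opening: 0.0001
grip_force: 4.4
```

Call:
arm_command(
  plan=[
    [[-0.03,0,0,0,0,0],[-0.05,0,0,0,0,0],[-0.05,0,0,0,0,0],[-0.05,0,0,0,0,0]],
  ],
)

```text
t: 17.15
tool_pos: [0.6308, -0.1684, 0.3136]
tool_rot: [0.183, -3.131, -0.0]
contact_force: [-10.0, -1.5, 4.5]
opening: -0.0003
grip_force: 5.3
```

The ON stop is felt, with force climbing and motion stopped. I'll back off and lift clear.

Call:
arm_command(
  plan=[
    [[0.5,0,0,0,0,0],[1.3,0,0,0,0,0],[2.3,0,0,0,0,0],[3.2,0,-0.7,0,0,0],[3.7,0,-2.2,0,0,0],[3.7,0,-4,0,0,0],[3.7,0,-6,0,0,0],[3.7,0,-8,0,0,0],[3.7,0,-9.2,0,0,0],[3.7,0,-9.5,0,0,0],[3.7,0,-9.5,0,0,0],[3.7,0,-9.5,0,0,0]],
  ],
)

```text
t: 18.15
tool_pos: [0.5949, -0.1724, 0.408]
tool_rot: [0.184, -3.136, -0.001]
contact_force: [-1.0, 0.3, -0.2]
opening: -0.0
grip_force: 0.0
```

```bash
python3 - <<'E'
from station import *
import cv2
print(get_obs()['contact_force'])
im,d=get_image('scene');cv2.imwrite('pics/s4.png',cv2.resize(im[190:460,100:400],None,fx=2.2,fy=2.2))
E
```

```text
[-1.03342756  0.34718727 -0.15350043]
```

View pics/s4.png

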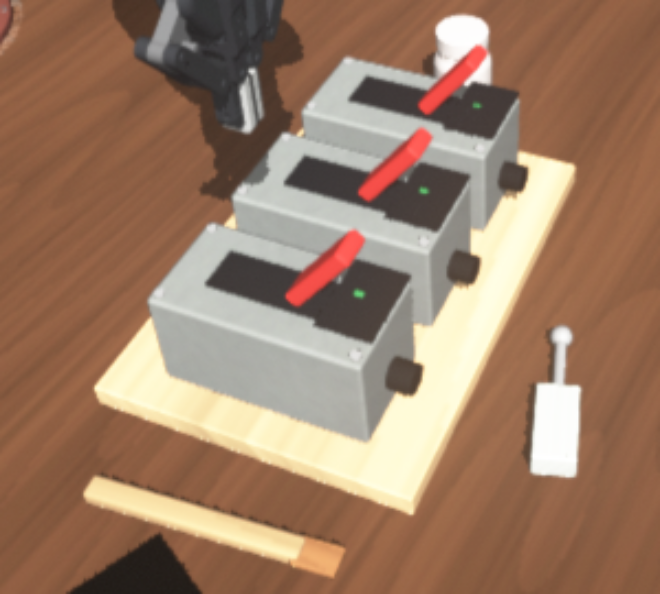

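All three levers lean parallel to ON, with the reset lever's tip at (355,240). All three flags are green, the loose items look untouched, and the gripper is clear.

```bash
python3 -c "
from station import *
print(finish_job())"
```

```text
the job is handed in; nothing more can be done
None
```

The tripped cut-out is reset: its lever was pushed home against the OFF stop (about 14 N, flag turned green), then thrown to the ON stop and released. The other two levers are still ON, the loose items look untouched, and the job was handed in at about 18 s.

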